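# Clamp the photometer's detector carriage on its optical rail

## Robot

A 6-joint arm with a two-finger parallel gripper is mounted at the origin on the work surface. World frame = base frame: x ahead of the robot, y to its left, z up, the work surface at z = 0. Lengths are in mm, angles in degrees, forces in N, time in s.
With the tool pointing down it reaches from about 350 to 850 mm from the base axis. Payload 8.1 kg.
Tool frame: the origin (TCP) lies midway between the tips of the shut fingers; the grasp point (between the pads) lies 19 mm behind it; z points along the fingers, y is the line along which they close (so a half turn about z gives the same grasp; the last joint's range is limited). The gripper opens to 85 mm and grips with 20 to 120 N. Pads are 22 mm wide; open, the fingers measure 114 mm over their backs; the gripper's body (76 mm by 85 mm) begins 54 mm behind the grasp point. The pads swing forward as they close: fully open they stand 13 mm farther back than shut.
Start: joints at [63.346, 7.471, 85.268, -0, 87.261, -4.893], TCP at [222.42, 557.256, 231.292] pointing down, gripper open.
Joint ranges: [-169.43, 169.43], [-51.17, 129.36], [1.28, 143.12], [-76.62, 256.62], [0, 156.53], [-152.29, 152.29]. Speed limits (degrees/s): [136.94, 136.94, 159.86, 180, 180, 180].

## Interface

Orientations are given as [roll, pitch, yaw] about the fixed x, y, z axes, in that order (R = Rz(yaw) Ry(pitch) Rx(roll)).
In Python, from bench import r gives the robot as it stands.
- The arm moves only by the tool send_rows, never from a script. Its argument "increments" is a list of rows, each a list of 6 numbers: the shift along the tool's x, y, z in mm, then the turn, a rotation vector about the tool's x, y, z in rad. A call has 1 to 5 rows; each row shifts and turns the commanded pose from where the row before left it, along the tool's axes as they then stand; what a row does not reach is not made up. A row lasts 1/8 s, in which the tool goes at most 62.5 mm and 10.7 degrees, less where a joint would pass 70% of its speed; a pose out of reach is approached as far as the arm can. A call is refused whole if a number of a shift passes 62.5 or a number of a turn 0.188, either way. A call with a gripper value outside its range is refused whole. "grip" is the closure, from -1 (fully open) to 1 (shut), set as the call begins (left out, the last holds). The fingers move at their own pace and stop on an object; "grip_force" is the grip in N (left out, the last holds). Time passes only in rows, so rows that do not move let the fingers close. It gives the time, the measured TCP pose, the force, the opening and the grip force at its end, in the units of the state.
- r.sense(): the state, without advancing time (a new reading comes with each control period).
- r.snapshot(name): name is "side" or "top" or "wrist"; returns a dict with "img" (384x512x3 uint8, blue, green, red), "z_map" (384x512 float32, mm along the optical axis (not along the pixel's ray), 0 where there is no reading), "fx", "fy", "cx", "cy" (pixels), "view" (4x4, takes a point from world to camera coordinates). Camera axes: x right, y down, z forward; pixel columns grow to the right and rows downward; lengths in mm; the calibration is good to about 2 mm. A picture is of the moment at which its call begins.
- r.hand_in(): hands the job in; it is judged then, once.
The state is a dict: "time": time; "joint_pos": joint angles; "qd": joint speeds; "joint_efforts": joint torques, N m; "tool_pos": TCP position; "tcp_rot": TCP orientation; "ft_force": force on the tool from outside, world axes, zero at the start; "wrist_torque": the same for the moment, N m; "finger_gap": finger opening in mm; "grip_force": force on a finger pad.
Only numpy, scipy, OpenCV 4.12 (cv2) and the standard library are available. Lean on these libraries where they do the work, as an engineer would, in place of code of your own. Each camera call takes 0.05 s, during which the arm holds its last target. There are 200 camera calls.

## Task

Set up the photometer bench: push the detector carriage along its rail until it is fully home against the beaker stage, then take the flat-bladed screwdriver from the stand, set its blade in the slot of the carriage's clamp screw and, keeping the blade seated, turn the screw clockwise about a quarter turn until it is tight and its slot lies across the rail. Put the screwdriver back upright in a hole of its stand and let go; leave the beaker on the stage and the nut driver in the stand where they are.

Things in the scene. Friction and masses are not known exactly. Their poses are not given: they have to be found in the camera images.
- optical_rail: Aluminium dovetail optical rail, 450 mm long, fixed on the bench. Origin on the bench on the rail's centre line; the rail runs along its y axis from y -250 to +200 mm, foot 68 mm wide, flat top 30 mm above the bench. On it from -y to +y: the detector carriage (slides), the fixed beaker stage (y 0 to 90 mm, top 46 mm high, 74 mm wide, carries the beaker), the fixed lamp house (y 112 to 190 mm, 114 mm high).
- carriage (a joint): Slide of the detector carriage along the rail, m: 0 = fully home, saddle against the beaker stage; grows as it stands further off (towards the rail's -y), up to 0.14. It needs about 3 N to slide while the clamp is loose; the tightened clamp holds it against about 15 N.
- push_face (a point): Centre of the carriage saddle's rear end face (the end away from the beaker stage, looking along the rail's -y). The saddle is an aluminium block 74 mm across the rail, 90 mm along it, 22 mm high: this face reaches from 11 mm below to 11 mm above the point, and the rail's top is 11 mm below it. The black detector barrel stands over the stage-side half of the saddle, its top 81 mm above the saddle's underside (70 mm above this point). Axes are the rail's.
- clamp_screw (a joint): Angle of the clamp screw, rad, growing clockwise seen from above: 0 = slot along the rail, 1.571 = slot square across the rail; it starts between 0 and 0.3, counts as tight from 1.42 on and runs against a hard stop at 1.72. It turns stiffly (0.08 N m) and stays where it is left.
- slot (a point): Centre of the floor of the clamp screw's slot. The steel screw, axis upright, sits on the carriage saddle 21 mm towards the stage from the rear face; head 26 mm in diameter, its top 6.5 mm above this point. The slot is 5 mm wide, 6.5 mm deep and open at both ends; it runs along this point's y axis (z up).
- stand: Aluminium screwdriver stand, fixed on the bench: a plate 150 x 56 mm, 18 mm thick, its top 84 mm above the bench, on two end walls. Origin on the bench under its middle, x along its length. It has two holes 20 mm in diameter through the plate, at x -45 and +45 mm.
- stand_hole_a (a point): Centre of the mouth of the hole at the stand's x -45 mm, on the plate's top.
- stand_hole_b (a point): Centre of the mouth of the hole at the stand's x +45 mm, on the plate's top.
- driver_grip (a point): Centre of the flat screwdriver's handle: black, square, 30 x 30 mm with rounded edges, 85 mm long (42.5 mm up and down from here). It hangs upright in one or the other hole of the stand, the handle's lower end resting on the plate, shank and blade hanging below the plate. Its z axis points from the blade to the handle's end; the handle's flats face along its x and y axes; the blade is wide along x. 140 g.
- driver_tip (a point): Centre of the tip edge of the screwdriver's flat blade, 112.5 mm below the handle's centre, same axes. The blade is 14 mm wide (along x) and 3.4 mm thick (2.4 mm in the last 2 mm), 15 mm long; above it a 9 mm round shank, then a 16 mm round bolster that fills the stand's hole, 52 to 70 mm above the tip; the handle begins 70 mm above the tip.
- beaker_mid (a point): Middle of the glass beaker (68 mm in diameter, 80 mm high) standing loose in the shallow rim of the beaker stage, its top 130 mm above the bench.
- nut_driver_grip (a point): Point on the axis of the nut driver's handle, 30 mm above the stand's plate. It hangs in the stand's other hole: slim round black handle, 25 mm in diameter and 56 mm long, socket below.
Mind the look-alikes: they are no part of the job. What is shaped like the part that bears driver_grip but blue or yellow is not meant. What is shaped like the stand but turquoise is not meant.

How it is judged (in metres and radians):
On the way, in this order (a step that is already met when the one before it is completed fails the run):
1. the carriage is pushed fully home against the beaker stage, the screw still loose (value of joint carriage below 0.003 m and value of joint clamp_screw below 0.6 rad), for 0.2 s.
2. the blade is seated in the slot of the still loose screw, the carriage home (distance between driver_tip and slot below 0.006 m and z of driver_tip in the frame of slot below 0.003 m and value of joint clamp_screw below 0.6 rad and value of joint carriage below 0.005 m), for 0.2 s.
3. the screw is tight with the blade still seated, the carriage home (value of joint clamp_screw above 1.42 rad and distance between driver_tip and slot below 0.008 m and z of driver_tip in the frame of slot below 0.004 m and value of joint carriage below 0.005 m), for 0.1 s.
At the end, for the whole second after the job is handed in: The carriage is home to 5 mm, the clamp screw stands at 1.42 rad or more (tight), the flat screwdriver hangs at rest in a hole of the stand, upright to 0.1 rad with its handle's shoulder down on the plate to 4 mm, and the beaker and the nut driver are within 12 mm of where they started (value of joint carriage below 0.005 m and value of joint clamp_screw above 1.42 rad and (horizontal distance between driver_tip and stand_hole_a below 0.008 m or horizontal distance between driver_tip and stand_hole_b below 0.008 m) and z of driver_tip in the frame of stand below 0.018 m and angle between driver_tip's own z axis and vertical below 0.1 rad and linear speed of driver below 0.02 m/s and distance of each of beaker_mid, nut_driver_grip from where it was at the start of the episode below 0.012 m); the robot touches nothing.
It fails at once if the clamp screw is turned without the blade seated in its slot (velocity of joint clamp_screw above 0.3 rad/s and (distance between driver_tip and slot above 0.01 m or z of driver_tip in the frame of slot above 0.006 m)).
It fails at once if the beaker is knocked out of its place (distance of beaker_mid from where it was at the start of the episode above 0.02 m or angle between beaker_mid's own z axis and vertical above 0.35 rad).
It fails at once if the nut driver is taken or knocked out of its hole (distance of nut_driver_grip from where it was at the start of the episode above 0.03 m).
It also fails if it takes over 72 s, if anything falls off the work surface, if the arm or the gripper's body presses on something with over 40 N, if the wrist force passes 120 N, or if a joint passes its speed limit or range.

## Working session

There is one attempt and no reset: what is moved stays moved. The work goes in short steps, Python scripts to look and compute and a tool call to move; the robot and the scene stay as the last step left them, time stands still between calls to the robot, and variables do not carry over. Pictures are saved under pics/ and viewed, at most 10 in all, crops included, and the job is handed in when it is done.

Besides the shell and the picture viewer there is one more tool, called as name(argument=value, ...) on one line, values as JSON. send_rows: Moves the arm, as the interface text tells. Its arguments: {"type":"object","properties":{"increments":{"type":"array"},"grip":{"type":"number"},"grip_force":{"type":"number"}},"required":["increments"]}

```bash
mkdir -p pics; ls; cat > h.py <<'E'
import numpy as np, cv2
from bench import r
def pts(s):
    z=s["z_map"].astype(float); v,u=np.mgrid[:z.shape[0],:z.shape[1]]
    P=np.stack([(u-s["cx"])/s["fx"]*z,(v-s["cy"])/s["fy"]*z,z],-1)
    M=np.linalg.inv(s["view"]); W=P@M[:3,:3].T+M[:3,3]; W[z<=0]=np.nan
    return W
def ray(s,u,v,h):
    M=np.linalg.inv(s["view"]); d=M[:3,:3]@np.array([(u-s["cx"])/s["fx"],(v-s["cy"])/s["fy"],1]); o=M[:3,3]
    return o+d*(h-o[2])/d[2]
E
python3 - <<'E'
from h import *
import pickle
S={n:r.snapshot(n) for n in("top","side")}
pickle.dump(S,open("s0.pkl","wb"))
for n,s in S.items():
    cv2.imwrite(f"pics/{n}0.png",s["img"]); print(n,np.linalg.inv(s["view"])[:3].round(2),s["fx"])
print(r.sense())
E
```

```text
pics
top [[ 3.00000e-02 -9.90000e-01  1.40000e-01  3.50920e+02]
 [-1.00000e+00 -3.00000e-02  0.00000e+00  2.33610e+02]
 [ 0.00000e+00 -1.40000e-01 -9.90000e-01  1.34607e+03]] 449.6683013610289
side [[ 7.0000e-01 -5.2000e-01  4.9000e-01  4.1760e+01]
 [-7.2000e-01 -4.9000e-01  4.9000e-01 -2.0948e+02]
 [-1.0000e-02 -7.0000e-01 -7.2000e-01  7.5958e+02]] 387.1367659989301
{'time': 0.1, 'joint_pos': array([ 6.33459363e+01,  7.51220683e+00,  8.53250201e+01, -1.50371635e-03,
        8.72595917e+01, -4.89233902e+00]), 'qd': array([-0.01790145, -0.13669038, -0.2472085 ,  0.00747826,  0.10023628,
        0.00603787]), 'joint_efforts': array([ 4.64006553e-04, -5.70946777e+01, -5.01945448e+01, -1.75319306e-04,
        8.10416095e-03,  3.72083855e-05]), 'tool_pos': array([222.2048855 , 556.79995014, 230.31546733]), 'tcp_rot': array([-1.79903406e+02, -6.76064404e-03,  1.58238343e+02]), 'ft_force': array([-0.11067283,  0.01301854, -0.24847015]), 'wrist_torque': array([ 0.01386269, -0.00304135, -0.00989805]), 'grip_force': 0.0, 'finger_gap': 85.36564561422763}
```

View pics/top0.png

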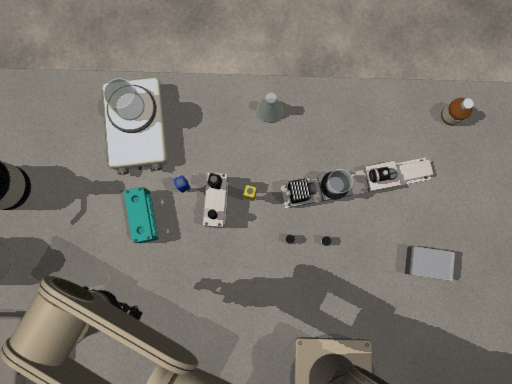

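View pics/side0.png

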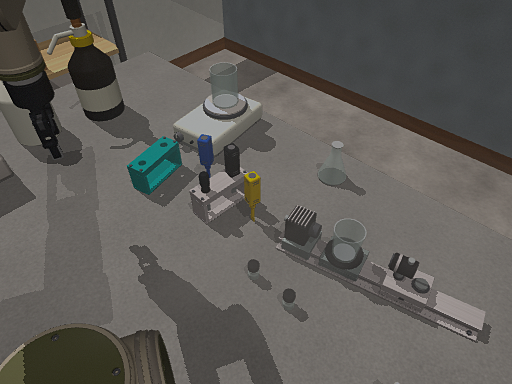

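The rail runs with +y to the left of the top view: finned lamp house at about (300,190), beaker at (337,184), carriage at (382,176), and the free end at (432,170). In the white stand, the driver is at (214,180) and the nut driver at (212,214).

```bash
cat > m.py <<'E'
from h import *
import pickle,sys
S=pickle.load(open("s0.pkl","rb"))
s=S["top"];W=pts(s);v,u=np.mgrid[:384,:512]
def rect(m,name):
    q=W[m][:,:2].astype(np.float32); rc=cv2.minAreaRect(q); print(name,len(q),np.round(rc[0],1),np.round(rc[1],1),round(rc[2],2),"z",W[m][:,2].mean().round(1)); return rc
z=W[...,2]
box=lambda a,b,c,d:(u>a)&(u<b)&(v>c)&(v<d)
rail=box(275,440,150,210)
rect(rail&(z>22)&(z<36),"railtop")
rect(box(362,402,160,192)&(z>46)&(z<58),"saddle")
rect(box(362,402,160,192)&(z>90),"barrel")
rect(box(310,360,160,210)&(z>40)&(z<50),"stage")
st=box(200,232,168,232)
rect(st&(z>78)&(z<90),"plate")
rect(box(200,232,168,195)&(z>155),"driver")
rect(box(200,232,200,225)&(z>130),"nut")
rect(rail&(z>105),"lamp")
img=s["img"]
a=cv2.resize(img[155:215,355:440],None,fx=7,fy=7,interpolation=cv2.INTER_CUBIC)
b=cv2.resize(img[165:235,170:260],None,fx=6,fy=6,interpolation=cv2.INTER_CUBIC)
o=np.zeros((420,a.shape[1]+0,3),np.uint8);o[:]=a
cv2.imwrite("pics/a.png",a);
c=cv2.resize(S["side"]["img"][235:345,360:495],None,fx=5,fy=5,interpolation=cv2.INTER_CUBIC)
cv2.imwrite("pics/c.png",c)
E
python3 m.py
```

```text
railtop 930 [565.  -66.5] [ 72.4 450.3] 12.79 z 30.2
saddle 470 [ 581.6 -134.8] [74.3 92. ] 12.73 z 52.2
barrel 258 [ 577.  -112.7] [38.6 52.1] 11.82 z 106.8
stage 238 [548.1  17.8] [ 82.2 124.5] 9.59 z 46.5
plate 782 [494.2 349. ] [ 56.7 150. ] 87.34 z 84.3
driver 132 [539.2 346.6] [30.  30.8] 76.95 z 168.6
nut 62 [450.3 350.6] [22.1 21.7] 3.88 z 138.0
lamp 676 [ 5.508e+02 -2.000e-01] [ 65.7 282.9] 11.15 z 113.6
```

View pics/a.png

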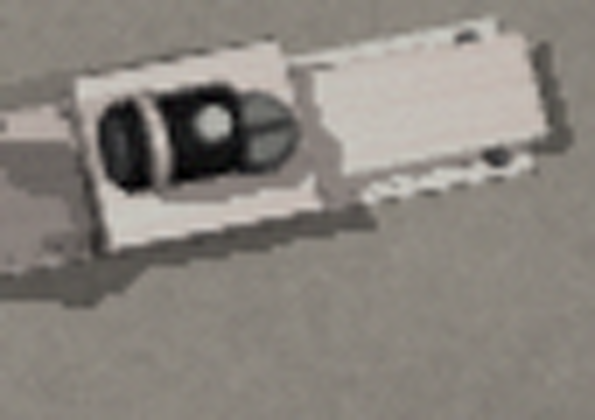

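View pics/c.png

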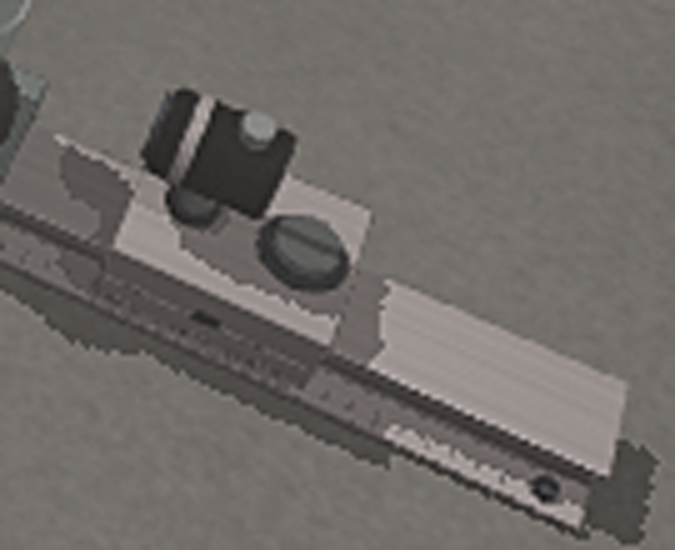

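Depth gives a consistent picture: the rail points along 12.75°+90°, the saddle top is at z 52 and about 50 mm off home, and the stand plate is at 84. The driver is at (539,347) and the nut driver at (450,351). The crops show the screw's slot lying roughly along the rail.

```bash
cat > plan.py <<'E'
from h import *
from scipy.spatial.transform import Rotation as Ro
import sys
# plan.py x y z yaw n : rows from measured pose to target (tool down)
x,y,z,yaw,n=map(float,sys.argv[1:6]); n=int(n)
q=r.sense(); p=q["tool_pos"]; e=q["tcp_rot"]; y0=e[2]
d=(yaw-y0+180)%360-180
print("yaw0",y0.round(2),"dyaw",round(d,2),"j6",q["joint_pos"][5].round(1))
t=np.array([x,y,z])-p
for i in range(n):
    R=Ro.from_euler("xyz",[180,0,y0+d*i/n],degrees=True)
    print((R.inv().apply(t/n)).round(1).tolist(),"rz",round(-np.radians(d)/n,3))
E
python3 plan.py 601.4 -222.6 230 102.75 15
python3 - <<'E'
from h import *
import pickle
S=pickle.load(open("s0.pkl","rb"));s=S["top"];W=pts(s)
# screw head: pixels right of barrel
v,u=np.mgrid[:384,:512]
m=(u>=389)&(u<=398)&(v>=168)&(v<=179)
m&=(W[...,2]>54)
q=W[m]; print(len(q),q.mean(0),np.percentile(q[:,2],[5,25,50,75,95]))
E
```

```text
yaw0 158.24 dyaw -55.49 j6 -4.9
[-42.7, -38.9, 0.0] rz 0.065
[-45.2, -36.0, 0.0] rz 0.065
[-47.4, -33.1, 0.0] rz 0.065
[-49.4, -29.9, 0.0] rz 0.065
[-51.3, -26.7, 0.0] rz 0.065
[-52.9, -23.3, 0.0] rz 0.065
[-54.3, -19.9, 0.0] rz 0.065
[-55.4, -16.3, 0.0] rz 0.065
[-56.4, -12.7, 0.0] rz 0.065
[-57.1, -9.0, 0.0] rz 0.065
[-57.5, -5.3, 0.0] rz 0.065
[-57.8, -1.6, 0.0] rz 0.065
[-57.7, 2.1, 0.0] rz 0.065
[-57.5, 5.8, 0.0] rz 0.065
[-57.0, 9.5, 0.0] rz 0.065
76 [ 584.42704126 -158.31270791   67.92464659] [ 54.67846891  57.24535983  60.59885008  64.07253655 108.75555197]
```

send_rows(increments=[[-42.7,-38.9,0,0,0,0.065],[-45.2,-36,0,0,0,0.065],[-47.4,-33.1,0,0,0,0.065],[-49.4,-29.9,0,0,0,0.065],[-51.3,-26.7,0,0,0,0.065]], grip=1)

```text
time: 0.72
tool_pos: [348.9, 295.5, 231.0]
tcp_rot: [-180.0, 0.0, 139.5]
ft_force: [1.1, 0.3, 0.3]
finger_gap: -0.1
grip_force: 0.0
```

send_rows(increments=[[-52.9,-23.3,0,0,0,0.065],[-54.3,-19.9,0,0,0,0.065],[-55.4,-16.3,0,0,0,0.065],[-56.4,-12.7,0,0,0,0.065],[-57.1,-9,0,0,0,0.065]])

```text
time: 1.35
tool_pos: [474.6, 35.2, 231.1]
tcp_rot: [180.0, -0.0, 120.9]
ft_force: [1.0, 1.0, 0.2]
finger_gap: 0.1
grip_force: 0.0
```

send_rows(increments=[[-57.5,-5.3,0,0,0,0.065],[-57.8,-1.6,0,0,0,0.065],[-57.7,2.1,0,0,0,0.065],[-57.5,5.8,0,0,0,0.065],[-57,9.5,0,0,0,0.065]])

```text
time: 1.98
tool_pos: [599.7, -225.1, 230.7]
tcp_rot: [-180.0, -0.0, 102.2]
ft_force: [1.1, 0.8, 0.5]
finger_gap: -0.2
grip_force: 0.0
```

```bash
python3 plan.py 601.4 -222.6 41 102.75 4; python3 -c "
from h import *
s=r.snapshot('wrist');W=pts(s);cv2.imwrite('pics/w0.png',s['img']);print(np.linalg.inv(s['view'])[:3].round(2),r.sense()['tool_pos'])"
```

```text
yaw0 102.24 dyaw 0.51 j6 -37.4
[0.5, 0.6, 47.4] rz -0.002
[0.5, 0.6, 47.4] rz -0.002
[0.5, 0.6, 47.4] rz -0.002
[0.5, 0.6, 47.4] rz -0.002
[[ 9.8000e-01  2.0000e-01  6.0000e-02  5.8359e+02]
 [ 2.1000e-01 -9.4000e-01 -2.8000e-01 -1.5273e+02]
 [-0.0000e+00  2.9000e-01 -9.6000e-01  3.7358e+02]] [ 600.42761288 -231.375691    228.48905774]
```

send_rows(increments=[[0,0,48,0,0,0],[0,0,48,0,0,0],[0,0,48,0,0,0],[0,0,45,0,0,0],[0,0,0,0,0,-0.009]])

```text
time: 2.65
tool_pos: [595.1, -221.4, 36.9]
tcp_rot: [-179.5, -0.4, 102.9]
ft_force: [-0.6, 0.0, -0.3]
finger_gap: 0.1
grip_force: 0.0
```

```bash
python3 -c "
from h import *
s=r.sense();print(s['tool_pos'],s['tcp_rot'],s['ft_force'])
s=r.snapshot('wrist');cv2.imwrite('pics/w1.png',s['img'])
u=np.array([-.2207,.9753]);print('along',(s and (r.sense()['tool_pos'][:2]-[559.5,-42.1])@u),'lat',(r.sense()['tool_pos'][:2]-[559.5,-42.1])@[.9753,.2207])"
```

```text
[ 595.12921205 -221.36532644   36.88859058] [-179.53313568   -0.36320613  102.91768186] [-0.57452965  0.04075796 -0.31967274]
along -184.2959002240647 lat -2.7345867257685255
```

View pics/w1.png

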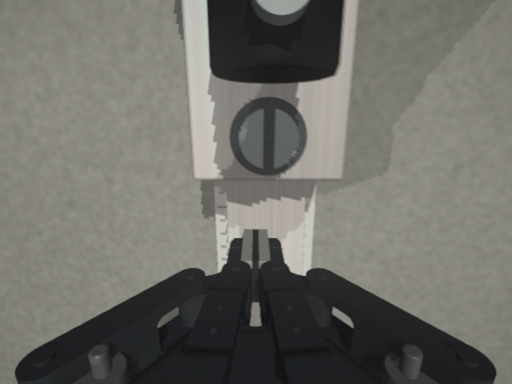

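The wrist view shows the shut fingers at (255,240) behind the saddle's rear edge (row 178). The screw is at (268,136) with its slot nearly exactly along the rail.

send_rows(increments=[[12,-2,0,0,0,0],[10,0,0,0,0,0],[9,0,0,0,0,0],[9,0,0,0,0,0],[9,0,0,0,0,0]])

```text
time: 3.32
tool_pos: [587.1, -176.0, 43.3]
tcp_rot: [179.9, 0.1, 102.9]
ft_force: [1.0, -3.6, 1.8]
finger_gap: -0.1
grip_force: 1.6
```

send_rows(increments=[[8,0,0,0,0,0],[8,0,0,0,0,0],[7,0,0,0,0,0],[4,0,0,0,0,0],[2,0,0,0,0,0]])

```text
time: 3.95
tool_pos: [579.8, -147.4, 42.1]
tcp_rot: [-180.0, -0.0, 102.9]
ft_force: [1.8, -3.0, 0.6]
finger_gap: -0.3
grip_force: 1.3
```

send_rows(increments=[[2,0,0,0,0,0],[1,0,0,0,0,0],[1,0,0,0,0,0]])

```text
time: 4.32
tool_pos: [579.0, -143.9, 42.2]
tcp_rot: [-180.0, -0.0, 102.9]
ft_force: [2.6, -2.3, -1.2]
finger_gap: -0.2
grip_force: 1.3
```

send_rows(increments=[[1,0,0,0,0,0],[1,0,0,0,0,0],[1,0,0,0,0,0],[0,0,0,0,0,0]])

```text
time: 4.82
tool_pos: [578.3, -141.0, 42.2]
tcp_rot: [-180.0, 0.0, 102.9]
ft_force: [1.3, -3.0, -2.1]
finger_gap: -0.2
grip_force: 1.8
```

send_rows(increments=[[1,0,0,0,0,0],[1,0,0,0,0,0],[0,0,0,0,0,0]])

```text
time: 5.2
tool_pos: [578.3, -140.9, 42.3]
tcp_rot: [180.0, 0.2, 102.9]
ft_force: [4.4, -11.6, -5.5]
finger_gap: -0.2
grip_force: 6.0
```

Position stopped and force rose to 12 N, so the carriage is home. Backing off and measuring from above.

send_rows(increments=[[-12,0,0,0,0,0],[-20,0,-10,0,0,0],[-20,0,-50,0,0,0],[-10,0,-60,0,0,0],[0,0,-50,0,0,0]], grip=-1)

```text
time: 5.82
tool_pos: [592.2, -201.3, 215.8]
tcp_rot: [179.9, 0.1, 102.8]
ft_force: [0.8, 0.6, 0.3]
finger_gap: 85.4
grip_force: 0.0
```

send_rows(increments=[[0,0,0,0,0,0],[0,0,0,0,0,0]])

```text
time: 6.08
tool_pos: [591.8, -200.0, 212.6]
tcp_rot: [180.0, 0.0, 102.9]
ft_force: [0.4, -0.6, -1.2]
finger_gap: 85.4
grip_force: 0.0
```

```bash
python3 - <<'E'
from h import *
import pickle
S={n:r.snapshot(n) for n in("wrist","top")}
pickle.dump(S,open("s1.pkl","wb"))
s=S["top"];W=pts(s);v,u=np.mgrid[:384,:512];z=W[...,2]
m=(u>350)&(u<402)&(v>155)&(v<195)&(z>48)&(z<56)
rc=cv2.minAreaRect(W[m][:,:2].astype(np.float32));print("saddle top",rc,z[m].mean())
s=S["wrist"];W=pts(s);z=W[...,2]
print(np.linalg.inv(s["view"])[:3].round(2),r.sense()["tool_pos"])
c=np.array([575,-109.4]);d=np.linalg.norm(W[...,:2]-c,axis=-1)
m=(d<25)&(z>54)&(z<75)
print(np.percentile(z[m],[1,5,25,50,75,95,99]),m.sum())
top=m&(z>np.percentile(z[m],60)-2)
q=W[top][:,:2].astype(np.float32);print("head",cv2.minEnclosingCircle(q),cv2.minAreaRect(q))
vv,uu=np.where(top);print(uu.min(),uu.max(),vv.min(),vv.max())
x0,x1,y0,y1=uu.min()-20,uu.max()+20,max(0,vv.min()-20),vv.max()+20
cv2.imwrite("pics/w2.png",cv2.resize(s["img"][y0:y1,x0:x1],None,fx=4,fy=4))
E
```

```text
saddle top ((569.9307250976562, -82.75743103027344), (73.84434509277344, 96.22900390625), 12.237985610961914) 52.2254506841319
[[ 9.7000e-01  2.1000e-01  6.0000e-02  5.7475e+02]
 [ 2.2000e-01 -9.3000e-01 -2.8000e-01 -1.2774e+02]
 [-0.0000e+00  2.9000e-01 -9.6000e-01  3.5542e+02]] [ 590.82360839 -199.31193024  210.46771813]
[54.01931312 54.16703864 55.39138068 61.17991072 61.91882497 62.79772298
 63.40186557] 650
head ((574.9979248046875, -109.09754943847656), 13.276650428771973) ((574.9254760742188, -108.80780792236328), (25.95117950439453, 24.33528709411621), 12.391414642333984)
247 272 81 106
```

View pics/w2.png

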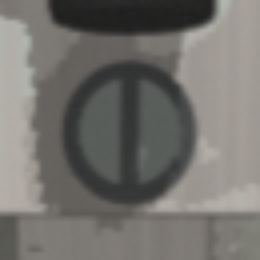

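The head is centred at (575.0,-109.1) with its top at z≈62, as expected. The slot looks aligned with the picture's vertical, so next I measure its angle and plan the driver approach.

```bash
python3 - <<'E'
from h import *
import pickle
s=pickle.load(open("s1.pkl","rb"))["wrist"]; c=np.array([575,-109.1])
v,u=np.mgrid[:384,:512]
M=np.linalg.inv(s["view"]);D=np.stack([(u-s["cx"])/s["fx"],(v-s["cy"])/s["fy"],np.ones_like(u,float)],-1)@M[:3,:3].T
P=M[:3,3]+D*((62-M[2,3])/D[...,2:])
d=np.linalg.norm(P[...,:2]-c,axis=-1); g=s["img"].astype(float).mean(2)
m=(d<9); w=np.clip(np.percentile(g[m],60)-12-g[m],0,None); q=P[m][:,:2]
mu=(q*w[:,None]).sum(0)/w.sum(); C=np.cov(q.T,aweights=w); e,V=np.linalg.eigh(C)
a=np.degrees(np.arctan2(V[1,1],V[0,1]))%180; print("slot img",mu,a,np.sqrt(e))
W=pts(s);k=(d<9)&(W[...,2]<59.5);q=W[k];e,V=np.linalg.eigh(np.cov(q[:,:2].T));print("slot depth",k.sum(),q.mean(0),np.degrees(np.arctan2(V[1,1],V[0,1]))%180,np.sqrt(e),np.percentile(q[:,2],[5,50]))
s=pickle.load(open("s0.pkl","rb"))["top"];W=pts(s)
S=pickle.load(open("s1.pkl","rb"))["top"];W1=pts(S)
for W in(W,W1):
  z=W[...,2]
  for nm,m in(("drv",(u>200)&(u<232)&(v>168)&(v<195)&(z>155)),("blue",(u>168)&(u<192)&(v>170)&(v<195)&(z>60)),("yel",(u>240)&(u<260)&(v>180)&(v<202)&(z>60))):
    rc=cv2.minAreaRect(W[m][:,:2].astype(np.float32));print(nm,m.sum(),np.round(rc[0]+rc[1]+(rc[2],),1),z[m].max())
E
python3 plan.py 539.2 346.6 250 166.9 12
```

```text
slot img [ 574.16071225 -108.63274067] 101.3962161131978 [1.22420001 5.08531642]
slot depth 76 [ 575.01721495 -108.4361138    55.44831654] 102.69473033868482 [1.35841714 5.327303  ] [54.30459548 55.40614829]
drv 132 [539.2 346.6  30.   30.8  76.9] 175.10955144940272
blue 196 [530.7 438.6  31.3  30.2  23. ] 160.3617963878246
yel 161 [510.7 250.   30.3  29.9  76.7] 162.1550152925031
drv 132 [540.3 344.8  30.   30.3  70.3] 175.48241132180556
yaw0 102.88 dyaw 64.02 j6 -36.2
[45.3, 5.9, -3.3] rz -0.093
[44.6, 10.1, -3.3] rz -0.093
[43.4, 14.2, -3.3] rz -0.093
[41.9, 18.2, -3.3] rz -0.093
[40.0, 22.0, -3.3] rz -0.093
[37.8, 25.7, -3.3] rz -0.093
[35.3, 29.1, -3.3] rz -0.093
[32.4, 32.2, -3.3] rz -0.093
[29.3, 35.1, -3.3] rz -0.093
[25.9, 37.7, -3.3] rz -0.093
[22.3, 39.9, -3.3] rz -0.093
[18.5, 41.8, -3.3] rz -0.093Traceback (most recent call last):
  File "<stdin>", line 17, in <module>
    return umr_maximum(a, axis, None, out, keepdims, initial, where)
ValueError: zero-size array to reduction operation maximum which has no identity
```

Slot angle is about 102.5°, so the screw is near 0. Going above the driver at yaw 77.

```bash
python3 plan.py 539.2 346.6 255 77 11
```

```text
yaw0 102.88 dyaw -25.88 j6 -36.2
[49.4, 6.5, -4.0] rz 0.041
[49.7, 4.5, -4.0] rz 0.041
[49.8, 2.4, -4.0] rz 0.041
[49.8, 0.4, -4.0] rz 0.041
[49.8, -1.7, -4.0] rz 0.041
[49.7, -3.7, -4.0] rz 0.041
[49.5, -5.8, -4.0] rz 0.041
[49.2, -7.8, -4.0] rz 0.041
[48.9, -9.8, -4.0] rz 0.041
[48.4, -11.8, -4.0] rz 0.041
[47.9, -13.8, -4.0] rz 0.041
```

send_rows(increments=[[49.4,6.5,-10,0,0,0.041],[49.7,4.5,-10,0,0,0.041],[49.8,2.4,-10,0,0,0.041],[49.8,0.4,-10,0,0,0.041],[49.8,-1.7,-4,0,0,0.041]])

```text
time: 6.8
tool_pos: [567.4, 50.2, 255.3]
tcp_rot: [-179.9, -0.0, 91.1]
ft_force: [0.3, 0.1, -0.4]
finger_gap: 85.2
grip_force: 0.0
```

send_rows(increments=[[49.7,-3.7,0,0,0,0.041],[49.5,-5.8,0,0,0,0.041],[49.2,-7.8,0,0,0,0.041],[48.9,-9.8,0,0,0,0.041],[48.4,-11.8,0,0,0,0.041]])

```text
time: 7.42
tool_pos: [543.5, 298.0, 254.2]
tcp_rot: [-179.8, 0.1, 79.3]
ft_force: [0.7, -0.1, 0.6]
finger_gap: 85.4
grip_force: 0.0
```

send_rows(increments=[[47.9,-13.8,0,0,0,0.041],[0,0,0,0,0,0],[0,0,0,0,0,0],[0,0,0,0,0,0]])

```text
time: 7.92
tool_pos: [540.1, 345.1, 255.6]
tcp_rot: [-180.0, 0.1, 77.0]
ft_force: [0.2, 0.4, 0.3]
finger_gap: 85.1
grip_force: 0.0
```

```bash
python3 - <<'E'
from h import *
s=r.snapshot("wrist");W=pts(s);z=W[...,2]
d=np.linalg.norm(W[...,:2]-[539.2,346.8],axis=-1)
m=(d<26)&(z>150)&(z<185);q=W[m];print(m.sum(),np.percentile(q[:,2],[5,50,95]))
zt=np.percentile(q[:,2],90)
for t in(5,10):
    k=m&(z>zt-t);print(cv2.minAreaRect(W[k][:,:2].astype(np.float32)))
e=r.sense();print(e["tool_pos"],e["tcp_rot"],e["joint_pos"])
cv2.imwrite("pics/w3.png",s["img"])
E
```

```text
1116 [157.31038458 168.97738957 170.50211937]
((540.0968627929688, 345.41033935546875), (29.92766571044922, 29.834331512451172), 66.9975357055664)
((540.0603637695312, 345.560302734375), (30.15240478515625, 30.029937744140625), 66.92139434814453)
[540.16515003 345.11552804 255.95503215] [-1.79977344e+02  3.43099549e-02  7.69731105e+01] [ 2.79997186e+01  1.33561930e+01  7.61121088e+01 -1.10126836e-02
  9.05713111e+01  4.10265089e+01]
```

View pics/w3.png

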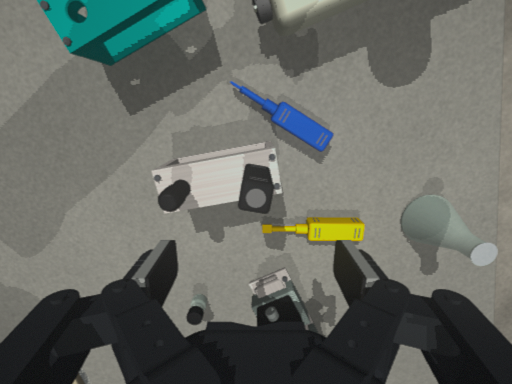

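The handle is at (257,190) in the wrist view, square at 67° and centred at (540.1,345.5). The blue and yellow look-alikes now lie on the bench, clear of the grasp. Aligning, descending and gripping.

send_rows(increments=[[0,0,30,0,0,0.174],[0,0,35,0,0,0],[0,0,35,0,0,0],[0,0,30,0,0,0],[0,0,15,0,0,0]])

```text
time: 8.6
tool_pos: [539.2, 344.9, 109.2]
tcp_rot: [-179.9, 0.1, 67.0]
ft_force: [-0.0, 0.2, -0.3]
finger_gap: 85.4
grip_force: 0.0
```

send_rows(increments=[[0,0,0,0,0,0],[0,0,0,0,0,0],[0,0,0,0,0,0],[0,0,0,0,0,0]], grip=1, grip_force=70)

```text
time: 9.1
tool_pos: [540.9, 346.9, 113.2]
tcp_rot: [179.9, -0.1, 67.1]
ft_force: [-0.9, -0.1, 6.0]
finger_gap: 29.1
grip_force: 65.2
```

send_rows(increments=[[0,0,0,0,0,0],[0,0,0,0,0,0]])

```text
time: 9.35
tool_pos: [540.9, 346.9, 113.2]
tcp_rot: [179.9, -0.1, 67.1]
ft_force: [-0.4, -0.6, 6.2]
finger_gap: 29.3
grip_force: 65.2
```

send_rows(increments=[[0,0,-10,0,0,0],[0,0,-30,0,0,0],[0,0,-40,0,0,0],[0,0,-40,0,0,0],[0,0,-15,0,0,0]])

```text
time: 9.98
tool_pos: [541.0, 347.0, 250.0]
tcp_rot: [179.8, -0.2, 67.1]
ft_force: [1.7, 0.2, -2.3]
finger_gap: 29.5
grip_force: 65.1
```

```bash
python3 plan.py 575 -109 240 102.5 12
```

```text
yaw0 67.08 dyaw 35.42 j6 51.0
[-33.9, 17.4, 0.8] rz -0.052
[-34.7, 15.6, 0.8] rz -0.052
[-35.5, 13.8, 0.8] rz -0.052
[-36.2, 12.0, 0.8] rz -0.052
[-36.7, 10.1, 0.8] rz -0.052
[-37.2, 8.2, 0.8] rz -0.052
[-37.6, 6.3, 0.8] rz -0.052
[-37.9, 4.3, 0.8] rz -0.052
[-38.0, 2.4, 0.8] rz -0.052
[-38.1, 0.4, 0.8] rz -0.052
[-38.1, -1.5, 0.8] rz -0.052
[-37.9, -3.5, 0.8] rz -0.052
```

send_rows(increments=[[-33.9,17.4,0,0,0,-0.052],[-34.7,15.6,0,0,0,-0.052],[-35.5,13.8,0,0,0,-0.052],[-36.2,12,0,0,0,-0.052],[-36.7,10.1,0,0,0,-0.052]])

```text
time: 10.6
tool_pos: [553.5, 155.1, 244.8]
tcp_rot: [-179.9, 0.0, 82.1]
ft_force: [0.4, -0.6, -1.9]
finger_gap: 29.2
grip_force: 65.1
```

send_rows(increments=[[-37.2,8.2,0,0,0,-0.052],[-37.6,6.3,0,0,0,-0.052],[-37.9,4.3,0,0,0,-0.052],[-38,2.4,0,0,0,-0.052],[-38.1,0.4,0,0,0,-0.052]])

```text
time: 11.22
tool_pos: [568.3, -34.6, 244.9]
tcp_rot: [-179.9, -0.0, 97.0]
ft_force: [-0.4, -0.5, -1.2]
finger_gap: 29.3
grip_force: 65.1
```

send_rows(increments=[[-38.1,-1.5,0,0,0,-0.052],[-37.9,-3.5,0,0,0,-0.052],[0,0,0,0,0,0],[0,0,0,0,0,0],[0,0,0,0,0,0]])

```text
time: 11.85
tool_pos: [575.0, -108.3, 245.9]
tcp_rot: [-180.0, -0.0, 102.9]
ft_force: [-0.0, 0.5, -1.0]
finger_gap: 29.1
grip_force: 65.1
```

```bash
python3 - <<'E'
from h import *
import pickle
s=r.snapshot("side");w=r.snapshot("wrist");pickle.dump((s,w),open("s2.pkl","wb"))
e=r.sense();p=e["tool_pos"];print(p,e["tcp_rot"],e["ft_force"])
c=s["view"]@np.array([*p[:2],p[2]-70,1]);u=int(c[0]/c[2]*s["fx"]+s["cx"]);v=int(c[1]/c[2]*s["fy"]+s["cy"]);print(u,v)
a=cv2.resize(s["img"][v-60:v+60,u-40:u+40],None,fx=5,fy=5)
b=w["img"][:,106:406]; b=cv2.resize(b,None,fx=600/384,fy=600/384)[:,:400]
cv2.imwrite("pics/s2.png",np.hstack([a,b]))
E
```

```text
[ 575.12507559 -108.38679698  246.16676187] [-1.79990206e+02 -1.22191504e-02  1.02904586e+02] [ 0.69940966 -0.05164562 -1.27914582]
411 238
```

View pics/s2.png

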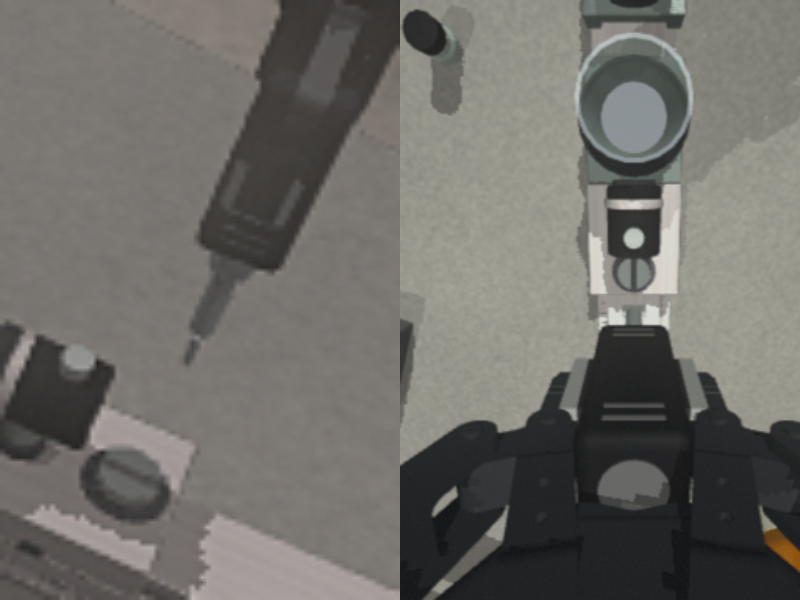

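The side view shows the blade edge-on at (193,350), narrower than the shank. It is therefore wide along the tool's y, so I turn +90° to yaw 192.5, which leaves the clockwise turn within range.

send_rows(increments=[[0,0,0,0,0,-0.174],[0,0,0,0,0,-0.174],[0,0,0,0,0,-0.174],[0,0,0,0,0,-0.174],[0,0,0,0,0,-0.174]])

```text
time: 12.58
tool_pos: [575.2, -108.7, 246.4]
tcp_rot: [180.0, 0.0, 153.1]
ft_force: [-0.3, 0.5, -1.4]
finger_gap: 29.3
grip_force: 65.1
```

send_rows(increments=[[0,0,10,0,0,-0.174],[0,0,20,0,0,-0.174],[0,0,20,0,0,-0.174],[0,0,10,0,0,-0.174],[0,0,5,0,0,0]])

```text
time: 13.2
tool_pos: [574.8, -108.7, 180.6]
tcp_rot: [180.0, -0.1, -167.5]
ft_force: [0.7, 0.4, -1.0]
finger_gap: 29.7
grip_force: 65.1
```

send_rows(increments=[[0,0,0,0,0,0],[0,0,0,0,0,0]])

```text
time: 13.45
tool_pos: [575.6, -109.4, 182.1]
tcp_rot: [-180.0, 0.1, -167.6]
ft_force: [0.3, 0.4, -2.0]
finger_gap: 29.4
grip_force: 65.1
```

```bash
cat > tip.py <<'E'
from h import *
import pickle
s=r.snapshot("side");pickle.dump(s,open("s3.pkl","wb"))
e=r.sense();p=e["tool_pos"];print(p,e["tcp_rot"],e["joint_pos"][5],e["ft_force"])
W=pts(s);z=W[...,2];d=np.linalg.norm(W[...,:2]-p[:2],axis=-1)
t=p[2]-99
m=(d<14)&(z>t-12)&(z<t+27)&(z>64)
print("lowest",np.sort(z[m])[:6].round(1))
cam=np.linalg.inv(s["view"])[:3,3];az=p[:2]-cam[:2];az/=np.linalg.norm(az);n=np.array([-az[1],az[0]])
for a in np.arange(t-3,t+30,3):
    k=m&(z>=a)&(z<a+3); q=(W[k][:,:2]-p[:2])
    if len(q): l=q@n;dd=q@az;print(round(a-p[2],1),len(q),"lat",l.min().round(1),l.max().round(1),l.mean().round(1),"depth",dd.min().round(1),dd.mean().round(1))
c=s["view"]@np.array([*p[:2],p[2]-85,1]);u=int(c[0]/c[2]*s["fx"]+s["cx"]);v=int(c[1]/c[2]*s["fy"]+s["cy"])
cv2.imwrite("pics/s3.png",cv2.resize(s["img"][v-40:v+40,u-50:u+50],None,fx=7,fy=7))
E
python3 tip.py
```

```text
[ 575.59788769 -109.45820966  182.13322993] [-1.79966793e+02  6.41398700e-02 -1.67534084e+02] -118.2469835764562 [ 0.13471851  0.71070685 -1.58591018]
lowest [81.4 81.6 83.2 85.1 86.  86.1]
-102.0 2 lat -4.9 3.6 -0.7 depth 2.4 2.5
-99.0 4 lat -6.6 6.1 0.1 depth -0.2 0.5
-96.0 7 lat -5.8 4.3 -1.8 depth -1.4 0.3
-93.0 6 lat -7.5 5.1 -0.8 depth -1.4 0.3
-90.0 5 lat -6.7 5.9 0.4 depth -1.0 -0.2
-87.0 7 lat -6.8 5.8 -0.4 depth -0.9 1.0
-84.0 5 lat -3.4 3.3 0.3 depth -2.1 -1.2
-81.0 5 lat -4.3 2.3 -0.8 depth -2.4 -1.2
-78.0 4 lat -1.8 3.9 1.3 depth -3.3 -0.4
-75.0 6 lat -4.4 1.4 -1.6 depth -2.2 -1.3
```

View pics/s3.png

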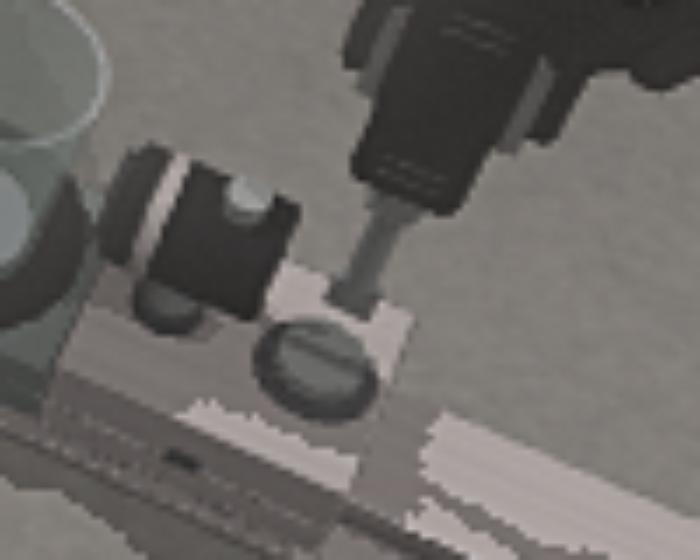

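The blade now shows its 14 mm width, parallel to the slot. I check the screw in the same view so that calibration error cancels.

```bash
python3 - <<'E'
from h import *
import pickle
s=pickle.load(open("s3.pkl","rb"));W=pts(s);z=W[...,2]
d=np.linalg.norm(W[...,:2]-[575,-109],axis=-1)
m=(d<18)&(z>60.3)&(z<65);q=W[m];print(m.sum(),z[m].mean(),cv2.minEnclosingCircle(q[:,:2].astype(np.float32)),cv2.minAreaRect(q[:,:2].astype(np.float32)))
# head centre from image contour: gray head vs surroundings -> rays at z=62 
m=(d<9)&(z<59.8);q=W[m];print("slot floor pts",len(q),q.mean(0))
# handle: axis via side faces of the handle (z 85-103 above tip)
p=np.array([575.6,-109.4,182.1])
for a,b in((-66,-50),(-50,-34),(-34,-24)):
    k=(np.linalg.norm(W[...,:2]-p[:2],axis=-1)<24)&(z>p[2]+a-0)&(z<p[2]+b)&(z-p[2]>-68)
    q=W[k][:,:2]-p[:2];
    R=np.array([[np.cos(np.radians(12.5)),np.sin(np.radians(12.5))],[-np.sin(np.radians(12.5)),np.cos(np.radians(12.5))]])
    q=q@R.T;print(a,len(q),"x med",np.percentile(q[:,0],[5,50,95]).round(1),"y",np.percentile(q[:,1],[2,98]).round(1))
E
```

```text
72 61.81024675625635 ((575.4365234375, -109.86820983886719), 13.60008430480957) ((574.5538330078125, -109.73280334472656), (24.498329162597656, 24.657848358154297), 70.79576110839844)
slot floor pts 16 [ 578.50798944 -109.0771977    57.52177067]
-66 24 x med [-4.2 -1.9  0.7] y [-4.7  3.2]
-50 28 x med [-6.7 -4.7 -1.3] y [-7.5  6.1]
-34 16 x med [-13.2 -12.   -9.7] y [-11.7  14.2]
```

send_rows(increments=[[2.2,0.6,0,0,0,0],[0,0,8,0,0,0],[0,0,7,0,0,0],[0,0,2,0,0,0],[0,0,0,0,0,0]])

```text
time: 14.12
tool_pos: [572.7, -109.3, 163.8]
tcp_rot: [180.0, -0.0, -167.4]
ft_force: [0.2, 1.1, -0.9]
finger_gap: 28.9
grip_force: 65.1
```

send_rows(increments=[[0,0,1.5,0,0,0],[0,0,1.5,0,0,0],[0,0,1.5,0,0,0],[0,0,0,0,0,0]])

```text
time: 14.62
tool_pos: [572.8, -109.3, 159.6]
tcp_rot: [180.0, -0.0, -167.4]
ft_force: [0.6, 0.1, -0.9]
finger_gap: 29.2
grip_force: 65.1
```

No contact with the tip already below the head top, so it is entering the slot.

send_rows(increments=[[-0.4,0,1.5,0,0,0],[0,0,1.5,0,0,0],[0,0,0.7,0,0,0],[0,0,0,0,0,0]])

```text
time: 15.12
tool_pos: [573.2, -109.2, 156.0]
tcp_rot: [180.0, -0.0, -167.4]
ft_force: [-0.0, -0.2, -2.1]
finger_gap: 29.2
grip_force: 65.1
```

send_rows(increments=[[0,0,0.7,0,0,0],[0,0,0.7,0,0,0],[0,0,0,0,0,0]])

```text
time: 15.5
tool_pos: [573.2, -109.2, 154.6]
tcp_rot: [180.0, -0.0, -167.4]
ft_force: [-0.1, 0.5, -2.0]
finger_gap: 29.4
grip_force: 65.1
```

send_rows(increments=[[0,0,0.6,0,0,0],[0,0,0.6,0,0,0],[0,0,0,0,0,0]])

```text
time: 15.88
tool_pos: [573.5, -109.3, 154.1]
tcp_rot: [-180.0, 0.0, -167.4]
ft_force: [-0.7, 0.8, 3.8]
finger_gap: 29.2
grip_force: 65.8
```

send_rows(increments=[[0,0,0.6,0,0,0],[0,0,0.6,0,0,0],[0,0,0,0,0,0]])

```text
time: 16.25
tool_pos: [573.7, -109.3, 153.9]
tcp_rot: [-180.0, 0.1, -167.4]
ft_force: [-4.8, 0.9, 10.5]
finger_gap: 29.1
grip_force: 66.7
```

Seated on the floor with 10 N down. Now turning clockwise about the driver axis.

send_rows(increments=[[0,0.2,0,0,0,0.1],[0,0.2,0,0,0,0.1],[0,0.2,0,0,0,0.1],[0,0.2,0,0,0,0.1],[0,0.2,0,0,0,0.1]])

```text
time: 16.88
tool_pos: [573.9, -108.6, 153.9]
tcp_rot: [-180.0, 0.1, 163.7]
ft_force: [-3.4, -0.0, 10.2]
finger_gap: 29.4
grip_force: 66.5
```

```bash
python3 -c "
from bench import r
s=r.sense();print(s['tool_pos'],s['tcp_rot'],s['ft_force'],s['wrist_torque'])"
```

```text
[ 573.85752921 -108.55198145  153.92343799] [-1.79980903e+02  1.08793223e-01  1.63733900e+02] [-3.35318607 -0.0441493  10.16447233] [0.08455593 0.84844568 0.11203144]
```

send_rows(increments=[[0,0.2,0,0,0,0.1],[0,0.2,0,0,0,0.1],[0,0.2,0,0,0,0.1],[0,0.2,0,0,0,0.1],[0,0.2,0,0,0,0.1]])

```text
time: 17.5
tool_pos: [574.2, -107.8, 153.9]
tcp_rot: [180.0, 0.1, 135.1]
ft_force: [-3.4, 0.2, 9.7]
finger_gap: 29.3
grip_force: 66.5
```

send_rows(increments=[[0,0.2,0,0,0,0.1],[0,0.2,0,0,0,0.1],[0,0.2,0,0,0,0.1],[0,0.2,0,0,0,0.1],[0,0.2,0,0,0,0.1]])

```text
time: 18.12
tool_pos: [575.0, -107.3, 154.0]
tcp_rot: [179.9, 0.1, 106.4]
ft_force: [-3.8, 0.0, 11.7]
finger_gap: 29.5
grip_force: 66.6
```

send_rows(increments=[[0,0.2,0,0,0,0.1],[0,0.2,0,0,0,0.06],[0,0,0,0,0,0],[0,0,0,0,0,0]])

```text
time: 18.62
tool_pos: [575.3, -107.1, 154.0]
tcp_rot: [179.9, 0.1, 97.5]
ft_force: [-5.3, 0.3, 10.5]
finger_gap: 29.6
grip_force: 66.6
```

```bash
python3 -c "
from bench import r
s=r.sense();print(s['tool_pos'],s['tcp_rot'],s['ft_force'],s['wrist_torque'],s['joint_pos'][5])"
```

```text
[ 575.28273058 -107.13799809  153.99237352] [1.79939849e+02 6.46428548e-02 9.74539703e+01] [-5.30860236  0.26327397 10.50737446] [-0.05360955  1.25418043  0.10461212] -22.99370432925688
```

send_rows(increments=[[0,0,0,0,0,0.05],[0,0,0,0,0,0],[0,0,0,0,0,0]])

```text
time: 19.0
tool_pos: [575.3, -107.2, 154.0]
tcp_rot: [179.9, 0.1, 94.6]
ft_force: [-4.5, 0.7, 10.5]
finger_gap: 29.6
grip_force: 66.6
```

```bash
python3 -c "
from bench import r
s=r.sense();print(s['tool_pos'],s['tcp_rot'],s['ft_force'],s['wrist_torque'],s['joint_pos'][5])"
```

```text
[ 575.34022298 -107.17358164  154.01621648] [1.79927441e+02 6.53107758e-02 9.45887640e+01] [-4.49143362  0.72043133 10.46051119] [-0.005698    1.15566479  0.12476965] -20.1300813060173
```

send_rows(increments=[[0,0,0,0,0,-0.08],[0,0,-3,0,0,0],[0,0,-15,0,0,0],[0,0,-40,0,0,0],[0,0,-40,0,0,0]])

```text
time: 19.62
tool_pos: [574.6, -106.5, 251.5]
tcp_rot: [-180.0, -0.0, 99.1]
ft_force: [1.4, -0.5, -1.7]
finger_gap: 29.6
grip_force: 65.1
```

send_rows(increments=[[0,0,0,0,0,0],[0,0,0,0,0,0],[0,0,0,0,0,0]])

```text
time: 20.0
tool_pos: [574.0, -106.4, 248.4]
tcp_rot: [-179.8, -0.1, 99.2]
ft_force: [-0.6, 0.1, -1.8]
finger_gap: 29.5
grip_force: 65.2
```

```bash
python3 - <<'E'
from h import *
s=r.snapshot("wrist");v,u=np.mgrid[:384,:512];c=np.array([575,-109.1])
M=np.linalg.inv(s["view"]);D=np.stack([(u-s["cx"])/s["fx"],(v-s["cy"])/s["fy"],np.ones_like(u,float)],-1)@M[:3,:3].T
P=M[:3,3]+D*((62-M[2,3])/D[...,2:]);d=np.linalg.norm(P[...,:2]-c,axis=-1);g=s["img"].astype(float).mean(2);W=pts(s)
m=d<9;w=np.clip(np.percentile(g[m],60)-12-g[m],0,None);q=P[m][:,:2];e,V=np.linalg.eigh(np.cov(q.T,aweights=w));print("img",np.degrees(np.arctan2(V[1,1],V[0,1]))%180,np.sqrt(e),m.sum())
k=(d<9)&(W[...,2]<59.5)&(W[...,2]>50);q=W[k];e,V=np.linalg.eigh(np.cov(q[:,:2].T));print("depth",k.sum(),np.degrees(np.arctan2(V[1,1],V[0,1]))%180,np.sqrt(e))
vv,uu=np.where(d<16);a=s["img"][vv.min():vv.max(),uu.min():uu.max()];cv2.imwrite("pics/w5.png",cv2.resize(a,None,fx=8,fy=8))
E
python3 plan.py 540.9 346.9 245 67.1 12
```

```text
img 17.386012141865734 [1.32128575 5.14647109] 156
depth 48 17.991265931959987 [1.21771041 5.24872045]
yaw0 99.16 dyaw -32.06 j6 -24.7
[37.7, 3.3, 0.3] rz 0.047
[37.8, 1.5, 0.3] rz 0.047
[37.9, -0.2, 0.3] rz 0.047
[37.8, -2.0, 0.3] rz 0.047
[37.7, -3.8, 0.3] rz 0.047
[37.5, -5.5, 0.3] rz 0.047
[37.2, -7.3, 0.3] rz 0.047
[36.8, -9.0, 0.3] rz 0.047
[36.3, -10.7, 0.3] rz 0.047
[35.8, -12.4, 0.3] rz 0.047
[35.2, -14.0, 0.3] rz 0.047
[34.5, -15.7, 0.3] rz 0.047
```

View pics/w5.png

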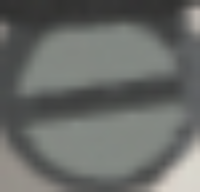

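Slot now reads about 17.5°, which puts the screw near 1.48 rad, close to the 1.42 limit. Taking a closer, averaged measurement before leaving it.

send_rows(increments=[[-35,0,0,0,0,-0.06],[-35,0,20,0,0,0],[-10,0,30,0,0,0],[0,0,20,0,0,0],[0,0,0,0,0,0]])

```text
time: 20.68
tool_pos: [588.5, -183.9, 177.2]
tcp_rot: [-179.7, -0.2, 102.6]
ft_force: [-0.3, 1.3, -1.6]
finger_gap: 29.1
grip_force: 65.2
```

```bash
cat > slot.py <<'E'
from h import *
v,u=np.mgrid[:384,:512];c=np.array([575,-109.1]);e=r.sense();print(e["tool_pos"],e["tcp_rot"])
def ang(q,w=None):
    e,V=np.linalg.eigh(np.cov(q.T,aweights=w));return round(np.degrees(np.arctan2(V[1,1],V[0,1]))%180,2),np.sqrt(e).round(2)
for i in range(3):
    s=r.snapshot("wrist")
    M=np.linalg.inv(s["view"]);D=np.stack([(u-s["cx"])/s["fx"],(v-s["cy"])/s["fy"],np.ones_like(u,float)],-1)@M[:3,:3].T
    P=M[:3,3]+D*((62-M[2,3])/D[...,2:]);d=np.linalg.norm(P[...,:2]-c,axis=-1);g=s["img"].astype(float).mean(2);W=pts(s)
    m=d<9;w=np.clip(np.percentile(g[m],60)-12-g[m],0,None)
    k=(d<9)&(W[...,2]<59.5)&(W[...,2]>50)
    z=W[...,2];sd=(z>50)&(z<54)&(np.linalg.norm(W[...,:2]-[569,-83],axis=-1)<80)
    print("img",m.sum(),ang(P[m][:,:2],w),"depth",ang(W[k][:,:2]),"saddle",cv2.minAreaRect(W[sd][:,:2].astype(np.float32)))
E
python3 slot.py
```

```text
[ 588.54211492 -183.94735407  177.20454676] [-179.74268999   -0.19925305  102.61466652]
img 309 (np.float64(17.41), array([1.32, 5.19])) depth (np.float64(18.01), array([1.45, 5.18])) saddle ((567.1712036132812, -74.44599914550781), (73.9209213256836, 112.92562103271484), 12.770283699035645)
img 310 (np.float64(16.55), array([1.31, 5.29])) depth (np.float64(17.03), array([1.45, 5.4 ])) saddle ((567.0875244140625, -74.45068359375), (73.85741424560547, 112.7778091430664), 12.901636123657227)
img 305 (np.float64(16.53), array([1.3 , 5.13])) depth (np.float64(16.62), array([1.62, 5.24])) saddle ((567.0457763671875, -74.56041717529297), (73.87561798095703, 112.2326431274414), 12.718568801879883)
```

Averaged: the slot is about 4.2° from square against the saddle in the same view, so the screw is near 1.50 rad with clear margin. Returning the driver.

send_rows(increments=[[0,0,-30,0,0,0],[0,0,-40,0,0,0],[0,0,-5,0,0,0],[0,0,0,0,0,0]])

```text
time: 21.32
tool_pos: [590.8, -185.1, 256.4]
tcp_rot: [179.9, 0.1, 102.6]
ft_force: [0.1, -0.4, -2.6]
finger_gap: 29.1
grip_force: 65.2
```

```bash
python3 plan.py 540.9 346.9 252 67.1 14
```

```text
yaw0 102.63 dyaw -35.53 j6 -34.8
[37.9, 4.8, 0.3] rz 0.044
[38.0, 3.1, 0.3] rz 0.044
[38.1, 1.5, 0.3] rz 0.044
[38.2, -0.2, 0.3] rz 0.044
[38.1, -1.9, 0.3] rz 0.044
[38.0, -3.6, 0.3] rz 0.044
[37.8, -5.3, 0.3] rz 0.044
[37.5, -7.0, 0.3] rz 0.044
[37.2, -8.6, 0.3] rz 0.044
[36.8, -10.2, 0.3] rz 0.044
[36.3, -11.9, 0.3] rz 0.044
[35.7, -13.5, 0.3] rz 0.044
[35.1, -15.0, 0.3] rz 0.044
[34.4, -16.6, 0.3] rz 0.044
```

send_rows(increments=[[37.9,4.8,0,0,0,0.044],[38,3.1,0,0,0,0.044],[38.1,1.5,0,0,0,0.044],[38.2,-0.2,0,0,0,0.044],[38.1,-1.9,0,0,0,0.044]])

```text
time: 21.95
tool_pos: [571.3, 6.2, 253.3]
tcp_rot: [-179.8, -0.0, 89.9]
ft_force: [0.5, -0.5, -1.3]
finger_gap: 29.2
grip_force: 65.1
```

send_rows(increments=[[38,-3.6,0,0,0,0.044],[37.8,-5.3,0,0,0,0.044],[37.5,-7,0,0,0,0.044],[37.2,-8.6,0,0,0,0.044],[36.8,-10.2,0,0,0,0.044]])

```text
time: 22.58
tool_pos: [553.2, 195.9, 253.3]
tcp_rot: [-179.9, 0.1, 77.3]
ft_force: [-0.2, 0.7, -1.5]
finger_gap: 29.2
grip_force: 65.1
```

send_rows(increments=[[36.3,-11.9,0,0,0,0.044],[35.7,-13.5,0,0,0,0.044],[35.1,-15,0,0,0,0.044],[34.4,-16.6,0,0,0,0.044],[0,0,0,0,0,0]])

```text
time: 23.2
tool_pos: [537.8, 349.1, 252.8]
tcp_rot: [-179.9, 0.1, 67.5]
ft_force: [0.3, -0.1, -1.7]
finger_gap: 29.2
grip_force: 65.1
```

send_rows(increments=[[0,0,0,0,0,0],[0,0,0,0,0,0],[0,0,0,0,0,0]])

```text
time: 23.58
tool_pos: [539.8, 345.9, 255.3]
tcp_rot: [180.0, 0.0, 67.2]
ft_force: [1.0, 0.1, -1.3]
finger_gap: 29.6
grip_force: 65.1
```

```bash
python3 plan.py 540.9 346.9 200 67.1 2; python3 tip.py
```

```text
yaw0 67.25 dyaw -0.15 j6 50.8
[0.7, 0.3, 27.6] rz 0.001
[0.7, 0.3, 27.6] rz 0.001
[539.81665032 346.02141402 255.37704735] [ 1.79994153e+02 -1.71137078e-03  6.72521292e+01] 50.82961923692209 [ 0.29193919 -0.59987642 -2.37464171]
lowest [156.7 156.8 157.  157.4 157.7 158.9]
-99.0 7 lat -6.0 4.1 -1.2 depth -6.1 -3.3
-96.0 3 lat -3.5 3.9 -0.2 depth -7.9 -4.3
-93.0 6 lat -6.1 3.8 -1.2 depth -7.3 -4.6
-90.0 5 lat -6.2 3.6 -0.3 depth -6.4 -4.6
-87.0 4 lat -6.3 5.9 1.6 depth -5.6 -3.7
-84.0 6 lat -6.5 3.3 -0.7 depth -7.6 -5.0
-81.0 7 lat -4.2 3.0 -1.0 depth -7.6 -5.2
-78.0 1 lat -4.3 -4.3 -4.3 depth -4.4 -4.4
-75.0 3 lat -1.9 2.9 0.5 depth -7.6 -6.0
```

send_rows(increments=[[1.4,0.6,20,0,0,0],[0,0,25,0,0,0],[0,0,15,0,0,0],[0,0,0,0,0,0],[0,0,0,0,0,0]])

```text
time: 24.25
tool_pos: [541.0, 348.0, 196.1]
tcp_rot: [180.0, -0.0, 67.3]
ft_force: [0.6, 0.1, -1.3]
finger_gap: 29.2
grip_force: 65.1
```

send_rows(increments=[[0,0,5,0,0,0],[0,0,10,0,0,0],[0,0,15,0,0,0],[0,0,15,0,0,0],[0,0,3,0,0,0]])

```text
time: 24.88
tool_pos: [539.4, 347.2, 144.6]
tcp_rot: [-179.9, 0.2, 67.3]
ft_force: [-0.0, -1.1, -1.7]
finger_gap: 29.2
grip_force: 65.1
```

send_rows(increments=[[0,0,0,0,0,0],[0,0,4,0,0,0],[0,0,4,0,0,0],[0,0,2,0,0,0],[0,0,0,0,0,0]])

```text
time: 25.5
tool_pos: [540.5, 347.8, 137.1]
tcp_rot: [-180.0, 0.0, 67.3]
ft_force: [-0.1, 0.4, -1.6]
finger_gap: 29.3
grip_force: 65.1
```

send_rows(increments=[[-0.7,0.7,2,0,0,0],[0,0,3,0,0,0],[0,0,3,0,0,0],[0,0,3,0,0,0],[0,0,0,0,0,0]])

```text
time: 26.12
tool_pos: [540.7, 346.8, 125.8]
tcp_rot: [-180.0, 0.0, 67.3]
ft_force: [0.5, -0.4, -2.0]
finger_gap: 29.6
grip_force: 65.1
```

send_rows(increments=[[0,0,3,0,0,0],[0,0,3,0,0,0],[0,0,3,0,0,0],[0,0,0,0,0,0]])

```text
time: 26.62
tool_pos: [540.8, 346.8, 116.8]
tcp_rot: [-180.0, 0.0, 67.3]
ft_force: [0.2, -0.0, -2.6]
finger_gap: 29.7
grip_force: 65.2
```

The bolster is in the hole with no contact. Lowering to the plate.

send_rows(increments=[[0,0,1.5,0,0,0],[0,0,1,0,0,0],[0,0,0.7,0,0,0],[0,0,0.5,0,0,0],[0,0,0,0,0,0]])

```text
time: 27.25
tool_pos: [541.0, 346.9, 113.5]
tcp_rot: [-180.0, 0.0, 67.3]
ft_force: [-0.5, 0.1, -1.9]
finger_gap: 29.2
grip_force: 65.2
```

send_rows(increments=[[0,0,0,0,0,0],[0,0,0,0,0,0],[0,0,0,0,0,0],[0,0,0,0,0,0],[0,0,0,0,0,0]], grip=-1)

```text
time: 27.88
tool_pos: [541.0, 346.9, 113.6]
tcp_rot: [180.0, -0.0, 67.3]
ft_force: [-0.0, -0.2, 0.1]
finger_gap: 85.3
grip_force: 0.0
```

send_rows(increments=[[0,0,-10,0,0,0],[0,0,-30,0,0,0],[0,0,-50,0,0,0],[0,0,-50,0,0,0],[0,0,0,0,0,0]])

```text
time: 28.5
tool_pos: [543.6, 348.3, 261.2]
tcp_rot: [179.6, -0.5, 67.3]
ft_force: [-0.1, 0.4, 0.5]
finger_gap: 85.2
grip_force: 0.0
```

send_rows(increments=[[0,0,0,0,0,0],[0,0,0,0,0,0]])

```text
time: 28.75
tool_pos: [540.2, 346.5, 251.7]
tcp_rot: [-179.9, 0.1, 67.3]
ft_force: [-0.3, -0.3, -0.4]
finger_gap: 85.1
grip_force: 0.0
```

```bash
python3 - <<'E'
from h import *
v,u=np.mgrid[:384,:512]
s=r.snapshot("wrist");W=pts(s);z=W[...,2];e=r.sense();print(e["tool_pos"],e["ft_force"],e["finger_gap"])
d=np.linalg.norm(W[...,:2]-[539.6,346.5],axis=-1);m=(d<28)&(z>150)&(z<190);zt=np.percentile(z[m],90);k=m&(z>zt-5)
print("driver",zt,cv2.minAreaRect(W[k][:,:2].astype(np.float32)))
d=np.linalg.norm(W[...,:2]-[449.6,351],axis=-1);m=(d<22)&(z>135)&(z<150);print("nut",m.sum(),cv2.minAreaRect(W[m][:,:2].astype(np.float32)),z[m].max())
import pickle
for s in(pickle.load(open("s0.pkl","rb"))["top"],r.snapshot("top")):
    W=pts(s);z=W[...,2]
    d=np.linalg.norm(W[...,:2]-[549,2],axis=-1);m=(d<60)&(z>115)&(z<135);print("beaker",m.sum(),cv2.minEnclosingCircle(W[m][:,:2].astype(np.float32)))
E
```

```text
[540.22876137 346.49420683 251.64985372] [-0.26700127  0.81369902 -0.2418442 ] 85.82930363349531
driver 170.26108715191685 ((540.2254028320312, 345.6231384277344), (29.249425888061523, 29.54844093322754), 66.68468475341797)
nut 337 ((449.3347473144531, 351.6636962890625), (19.842662811279297, 22.442380905151367), 39.883724212646484) 141.94377950768063
beaker 136 ((549.39404296875, 4.322981834411621), 33.801231384277344)
beaker 136 ((552.4136962890625, -8.34469223022461), 46.24015808105469)
```

The driver, nut driver and beaker are all in place; the wider beaker circle is a stray point from the detector now next to it, with the same pixel count as before.

```bash
python3 -c "
from bench import r
print(r.hand_in())"
```

```text
the job is handed in; nothing more can be done
None
```

The job is handed in, with no verdict returned: the carriage is home, the clamp screw measures about 1.50 rad (tight), the screwdriver stands back in its hole, and the beaker and nut driver measured where they started.

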